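Set the welding set's selector and start it

ROBOT

A 6-joint arm with a two-finger parallel gripper is mounted at the origin on the work surface. World frame = base frame: x ahead of the robot, y to its left, z up, the work surface at z = 0. Lengths are in m, angles in rad, forces in N, time in s.
With the tool pointing down it reaches from about 0.425 to 0.95 m from the base axis. Payload 3.5 kg.
Tool frame: the origin (TCP) lies at the centre of the arm's flange, where the gripper is bolted on; the fingertips stand 173 mm ahead of it and the grasp point (between the pads) lies 155 mm ahead of it (ctrl.tcp_to_grasp is the distance from the TCP to the grasp point, in m); z points along the fingers, x is the direction in which the jaws open and shut, and the axes are right-handed (so a half turn about z gives the same grasp; the last joint's range is limited). The gripper opens to 85 mm and grips with 20 to 120 N. Pads are 22 mm wide; open, the fingers measure 114 mm over their backs; the gripper's body (76 mm by 85 mm) begins 54 mm behind the grasp point. The pads swing forward as they close: fully open they stand 13 mm farther back than shut.
Start: joints at [-0.15, 0.286, 1.577, -0, 1.279, -0.15], TCP at [0.675, 0, 0.405] pointing down, gripper open.
Joint ranges: [-2.77, 2.77], [-0.9, 2.22], [0.21, 2.48], [-1.53, 4.67], [0.24, 2.81], [-2.84, 2.84]. Speed limits (rad/s): [2.79, 2.79, 3.14, 3.14, 3.14, 3.14].

INTERFACE

Orientations are given as a unit quaternion [x, y, z, w].
In Python, from plant import readout, imaging, ctrl, spotter gives the robot as it stands.
- The arm moves only by the tool apply_moves, never from a script. Its argument "steps" is a list of rows, each an object of numbers: "tx", "ty", "tz": the shift along the tool's x, y, z in mm; "wx", "wy", "wz": the turn, a rotation vector about the tool's x, y, z in rad. In form: [{"tx": .., "ty": .., "tz": .., "wx": .., "wy": .., "wz": ..}, ...]. A call has 1 to 12 rows; each row is the pose to reach, as a shift and turn from the pose commanded when the call began, along the tool's axes at that moment; what a row does not reach only later rows make up. A row lasts 1/10 s, in which the tool goes at most 50 mm and 8.59 degrees, less where a joint would pass 70% of its speed; a pose out of reach is approached as far as the arm can. A call with a gripper value outside its range is refused whole. "hand" is the opening, from 0 (shut) to 1 (fully open), set as the call begins (left out, the last holds). The fingers move at their own pace and stop on an object; "force" is the grip in N (left out, the last holds). Time passes only in rows, so rows that repeat a pose let the fingers close. It gives the time, the measured TCP pose, the force and the opening at its end, in the units of the state.
- readout.get_state(): the state, without advancing time (a new reading comes with each control period).
- imaging.read_camera(name): name is "scene" or "side" or "wrist"; returns a dict with "img" (400x640x3 uint8, red, green, blue), "vfov" (degrees; the focal length in pixels is half the picture's height over the tangent of half this angle, whatever the lens; pixels are square), "cx", "cy" (the principal point, pixels), "R" (3x3) and "t" (3): a world point X has camera coordinates R X + t; the wrist camera has in their place "tool_from_camera" (4x4, takes a point from camera to tool coordinates, whose origin is the TCP and whose axes are the tool frame's). Camera axes: x right, y down, z forward; pixel columns grow to the right and rows downward; lengths in m; the calibration is good to about 2 mm. The wrist camera is an equidistant fisheye: a pixel r from the principal point sees the ray r / f radians off the axis. A picture is of the moment at which its call begins: read the wrist's pose just before it. There is no depth.
- ctrl.sign_off(): hands the job in, once; it reports no verdict.
Trained networks look in the newest picture that a camera, given by its name, has taken for a name from the list of things; names that differ only in an ending like _2 or _b are one class to them, and where a whole thing is asked for, a point or a joint stands for the part that bears it (a point fixed in the world has none). Each returns a list of dicts, best first, with "confidence" (0 to 1); they miss things now and then, are a little off and sometimes report something else, mostly with a low value. They report only what shows in the picture. A call takes as long as a camera call.
- spotter.trace(camera, label): "region" (400x640 bool, what is visible of it) and "uv" ([column, row] in pixels, amid what is visible of it).
The state is a dict: "time": time; "qpos": joint angles; "dq": joint speeds; "joint_efforts": joint torques, N m; "eef_pos": TCP position; "tcp_rot": TCP orientation; "contact_force": force on the tool from outside, world axes, zero at the start; "wrist_torque": the same for the moment, N m; "opening": opening from 0.0 (shut) to 1.0 (fully open).
Only numpy, scipy, OpenCV 4.12 (cv2) and the standard library are available. Lean on these libraries where they do the work, as an engineer would, in place of code of your own. Each camera call takes 0.05 s, during which the arm holds its last target.

TASK

On the grey control box of the welding set, push the dial's upright tab round with a fingertip until its pointer nose points at the middle of the marker disc with three pips. Only then press the black push button beside the dial fully down and let it go, leaving the dial where you set it. Push only: do not pinch the tab or lift anything, and leave the tin, tube offcut, brush and spray can where they are.

Things in the scene. Friction and masses are not known exactly. Their poses are not given: they have to be found in the camera images.
- case: Fixed grey control box of the welding set, flat top, 260 (its x) x 400 (its y) x 100 mm high. Origin at the centre of its underside; its z is up. Its yaw and place on the bench vary. On its top are the dial (in its +y half), the push button (in its -y half) and four marker discs round the dial.
- dial_axis (a point): The point where the dial's vertical turning axis meets the top of the box (100 mm above the bench); axes as case; 70 mm along the box's +y from the box's middle. The dial is a plain grey disc, 116 mm across, whose top stands 14 mm above the box top; a black hub 44 mm across on the axis stands 17 mm above the box top.
- selector (a joint): Turn of the dial (rad), range -2.7 to 2.7 with hard stops. At 0 the tab and pointer point along the box's -x; it grows counter-clockwise seen from above, so they lie in direction (box yaw + pi + joint value) from dial_axis. It starts within 0.35 of 0. Friction holds it wherever it is left (no spring, no clicks); about 3 N on the tab turns it. All marker discs lie at joint values of -2.094, -1.047, 1.047 or 2.094; which disc is at which varies.
- tab (a point): Centre of the upright aluminium tab of the dial, 53 mm from the axis and 28 mm above the box top. The tab is 26 mm long (radially, 40 to 66 mm from the axis), 14 mm thick (tangentially) and reaches from the disc's top (14 mm above the box top) to 45 mm above the box top. Its x points along the radius inward to the axis. A flat pointer nose, its top 12 mm above the box top, goes on outward under the tab to 85 mm from the axis.
- index (a point): Point in the air on the pointer's line, 105 mm from the dial axis, just outside the nose's tip: it lies over the centre of a marker disc when the nose points at that disc.
- start (a joint): Travel of the push button (m): 0 out, 0.006 fully pressed; it springs back when let go. Fully down takes 5 N.
- start_top (a point): Centre of the top of the black round push button (32 mm across) that stands in a grey housing 190 mm from the dial axis along the box's -y. It is pressed straight down.
- tin: Loose small steel tin, 38 mm across, 42 mm high, standing on the box top; origin at its underside. Leave alone.
- offcut: Loose steel tube offcut, 48 mm across, 70 mm high, standing on the bench on the box's -y side; origin at its underside. Leave alone.
- brush: Loose brush lying on the bench on the box's +y side, about 200 mm long along its x. Leave alone.
- spray: Loose spray can, 52 mm across, 130 mm high, standing on the bench on the box's -y side; origin at its underside. Leave alone.
- mark1: White marker disc with 1 raised black pip, 38 mm across, 3 mm thick, lying on the box top with its centre 105 mm from the dial axis; origin at the centre of its underside.
- mark2: White marker disc with 2 raised black pips, 38 mm across, 3 mm thick, lying on the box top with its centre 105 mm from the dial axis; origin at the centre of its underside.
- mark3: White marker disc with 3 raised black pips, 38 mm across, 3 mm thick, lying on the box top with its centre 105 mm from the dial axis; origin at the centre of its underside. This is the one to point at.
- mark4: White marker disc with 4 raised black pips, 38 mm across, 3 mm thick, lying on the box top with its centre 105 mm from the dial axis; origin at the centre of its underside.

How it is judged:
On the way, in this order (a step that is already met when the one before it is completed fails the run):
1. the pointer is pushed to the middle of the three-pip marker and rests there (horizontal distance between index and mark3 below 0.012 m and velocity of joint selector between -0.1 and 0.1 rad/s), for 0.2 s.
2. the button is pressed fully down (value of joint start above 0.0045 m and horizontal distance between index and mark3 below 0.012 m), for 0.05 s.
At the end, for the whole second after the job is handed in: The dial is at rest with its pointer's line within 12 mm (about 6.5 degrees) of the centre of the three-pip marker disc, the button has been pressed at least 4.5 mm down and has come back out (below 2 mm), and the tin, offcut, brush and spray can are within 20 mm of where they stood (horizontal distance between index and mark3 below 0.012 m and velocity of joint selector between -0.05 and 0.05 rad/s and value of joint start below 0.002 m and distance of each of tin, offcut, brush, spray from where it was at the start of the episode below 0.02 m); the robot touches nothing.
It fails at once if the button is pressed before the dial is set (pointer more than 16 mm off the three-pip disc) (value of joint start above 0.003 m and horizontal distance between index and mark3 above 0.016 m).
It fails at once if the tab is pinched: fingers press both its sides at once (contact force between each of selector_c5, selector_c6 and the fingers above 1.5 N).
It fails at once if the tin, tube offcut, brush or spray can is moved more than 20 mm or lifted (distance of any of tin, offcut, brush, spray from where it was at the start of the episode above 0.02 m).
It also fails if it takes over 51 s, if anything falls off the work surface, if the arm or the gripper's body presses on something with over 40 N, if the wrist force passes 120 N, or if a joint passes its speed limit or range.

## Working session

There is one attempt and no reset: what is moved stays moved. The work goes in short steps, Python scripts to look and compute and a tool call to move; the robot and the scene stay as the last step left them, time stands still between calls to the robot, and variables do not carry over. Pictures are saved under pics/ and viewed, and the job is handed in when it is done.

Besides the shell and the picture viewer there is one more tool, called after "Request:" by a JSON object that holds its "fn" and its "kwargs". apply_moves: Moves the arm, as the interface text tells. Its arguments: {"type":"object","properties":{"steps":{"type":"array","items":{"type":"object","properties":{"tx":{"type":"number"},"ty":{"type":"number"},"tz":{"type":"number"},"wx":{"type":"number"},"wy":{"type":"number"},"wz":{"type":"number"}}}},"hand":{"type":"number"},"force":{"type":"number"}},"required":["steps"]}

```bash
mkdir -p pics; cat > h.py <<'E'
import numpy as np,cv2
from plant import readout, imaging, ctrl, spotter
def ray(c,u,v):
    f=200/np.tan(np.radians(c['vfov']/2)); d=np.array([(u-c['cx'])/f,(v-c['cy'])/f,1.])
    R=np.array(c['R']);t=np.array(c['t']); return -R.T@t, R.T@d
def onz(c,u,v,z):
    o,d=ray(c,u,v); return o+d*(z-o[2])/d[2]
def proj(c,X):
    f=200/np.tan(np.radians(c['vfov']/2)); p=np.array(c['R'])@X+np.array(c['t']); return np.array([c['cx']+f*p[0]/p[2],c['cy']+f*p[1]/p[2]])
def save(n,img,s=None):
    cv2.imwrite('pics/'+n,img[:,:,::-1])
E
python3 - <<'E'
from h import *
s=readout.get_state();print(s)
for n in ['scene','side']:
    c=imaging.read_camera(n);save(n+'0.png',c['img'])
    print(n,c['vfov'],c['cx'],c['cy'],(-np.array(c['R']).T@c['t']))
    for l,z in [('case',.1),('mark1',.103),('mark2',.103),('mark3',.103),('mark4',.103),('selector',.114),('tab',.128),('start_top',.12),('tin',.12),('offcut',.035),('brush',.01),('spray',.065)]:
        for r in spotter.trace(n,l)[:2]:
            print(l,round(r['confidence'],2),np.round(r['uv'],1),r['region'].sum(),np.round(onz(c,*r['uv'],z),3))
E
```

```text
{'time': 0.0, 'qpos': array([-1.50029683e-01,  2.87216557e-01,  1.57815819e+00, -9.45666127e-06,
        1.27861266e+00, -1.49987449e-01]), 'dq': array([ 3.52476091e-04,  6.72143610e-04, -1.32517792e-03, -2.00430546e-04,
        6.14273895e-05,  7.29281495e-05]), 'joint_efforts': array([-1.79628755e-04, -4.05981302e+01, -2.92628127e+01, -1.54224781e-04,
        5.81841552e-03,  3.74769741e-06]), 'eef_pos': array([6.74758016e-01, 4.54414417e-05, 4.03322938e-01]), 'tcp_rot': array([ 9.99999283e-01, -1.97495799e-05, -1.18460544e-03, -1.74468275e-04]), 'contact_force': array([ 0.43478507,  0.30138111, -0.4654393 ]), 'wrist_torque': array([ 0.01322564, -0.03872968,  0.04430604]), 'opening': 1.0006066637733997}
scene 47.513098347330555 321.1922109958866 205.05851535059904 [ 0.97491572 -0.35582981  0.90791251]
case 0.58 [328.8 220.2] 15946 [0.598 0.022 0.1  ]
mark1 0.57 [389.9 157.5] 158 [0.568 0.247 0.103]
mark1 0.45 [414.2 186.8] 176 [0.663 0.223 0.103]
mark2 0.57 [389.9 157.5] 158 [0.568 0.247 0.103]
mark2 0.45 [414.2 186.8] 176 [0.663 0.223 0.103]
mark3 0.57 [389.9 157.5] 158 [0.568 0.2
[... 753 characters left out ...]
  0.103]
mark2 0.51 [299.4 153.6] 94 [0.561 0.249 0.103]
mark2 0.44 [306.1 197.9] 86 [0.53  0.07  0.103]
mark3 0.51 [299.4 153.6] 94 [0.561 0.249 0.103]
mark3 0.44 [306.1 197.9] 86 [0.53  0.07  0.103]
mark4 0.51 [299.4 153.6] 94 [0.561 0.249 0.103]
mark4 0.44 [306.1 197.9] 86 [0.53  0.07  0.103]
selector 0.68 [313.4 172.5] 1080 [0.576 0.149 0.114]
tab 0.68 [319.  170.1] 1032 [0.59  0.141 0.128]
tin 0.64 [325.5 218.8] 116 [ 0.555 -0.031  0.12 ]
tin 0.6 [357.5 214.3] 228 [ 0.642 -0.042  0.12 ]
offcut 0.71 [295.5 290.9] 483 [ 0.431 -0.171  0.035]
brush 0.63 [332.8 141.3] 144 [0.711 0.37  0.01 ]
brush 0.44 [316.5 172. ] 1040 [0.615 0.246 0.01 ]
spray 0.82 [353.8 271.4] 772 [ 0.586 -0.177  0.065]
```

```bash
python3 - <<'E'
from h import *
c=imaging.read_camera('wrist');save('wrist0.png',c['img']);print(c['vfov'],c['cx'],c['cy'],c['tool_from_camera'])
for n,x0,y0,x1,y1 in [('scene',270,120,470,270),('side',240,130,400,250)]:
    i=cv2.imread(f'pics/{n}0.png')[y0:y1,x0:x1];cv2.imwrite(f'pics/{n}0z.png',cv2.resize(i,None,fx=4,fy=4,interpolation=cv2.INTER_CUBIC))
E
```

```text
65.70646984690485 319.57651687831867 203.9127528815494 [[ 9.99999486e-01 -7.15708727e-04  7.18704252e-04  6.72706855e-05]
 [ 4.58663268e-04  9.51082188e-01  3.08937632e-01 -7.85261029e-02]
 [-9.04656173e-04 -3.08937144e-01  9.51082027e-01  3.05801818e-02]
 [ 0.00000000e+00  0.00000000e+00  0.00000000e+00  1.00000000e+00]]
```

View pics/scene0.png

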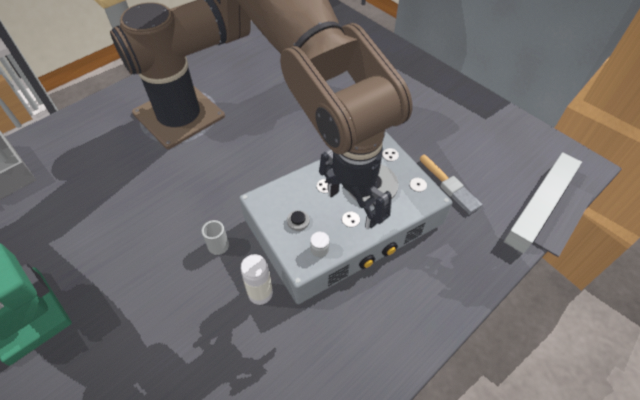

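View pics/scene0z.png

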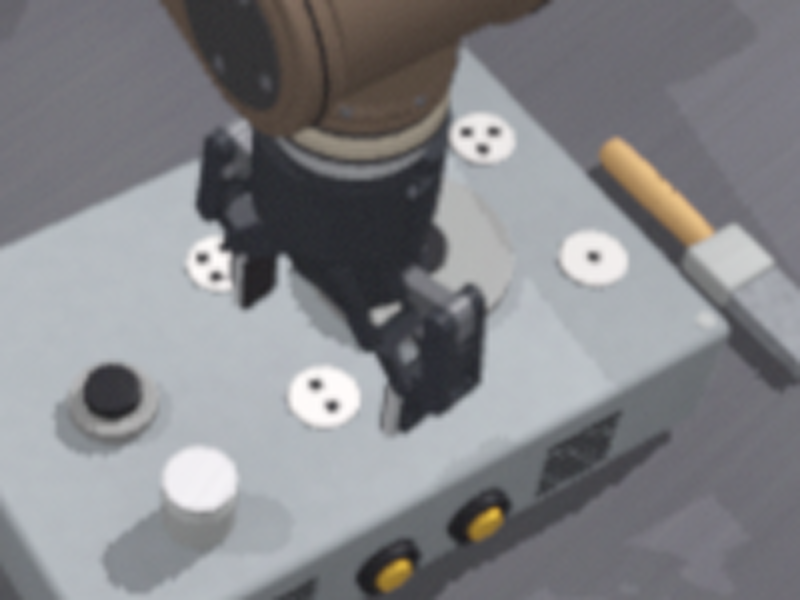

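View pics/side0z.png

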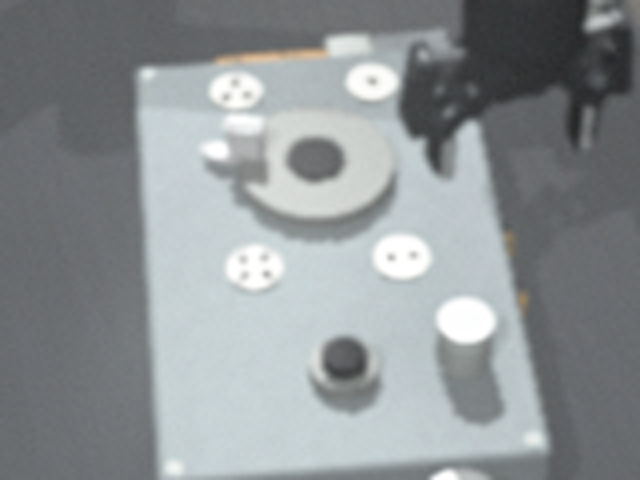

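View pics/wrist0.png

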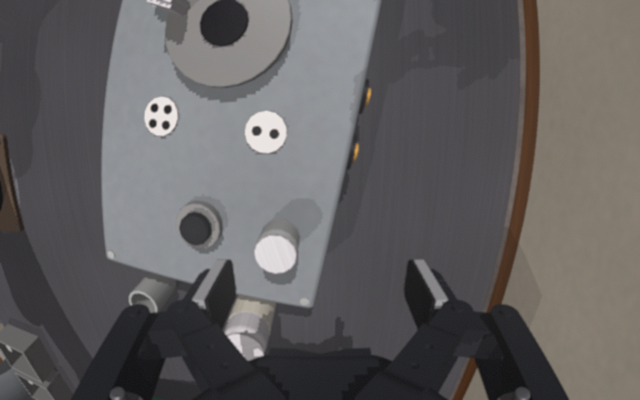

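The side view shows mark3 (three pips) at about (299,153), next to the pointer on its clockwise side. The tab nose is at about (293,167), and mark4 is at (303,197). That puts mark3 at joint −1.047, so I need a clockwise push. Next I'll measure precisely.

```bash
cat > m.py <<'E'
from h import *
from scipy.optimize import least_squares
def blobs(img):
    g=img.min(2); m=(g>205).astype(np.uint8)
    m=cv2.morphologyEx(m,cv2.MORPH_CLOSE,np.ones((3,3)))
    n,l,st,ce=cv2.connectedComponentsWithStats(m)
    return [(np.round(ce[i],1),st[i]) for i in range(1,n) if 40<st[i][4]<800]
E
python3 - <<'E'
from m import *
for n in ['scene','side']:
    c=imaging.read_camera(n)
    for ce,st in blobs(c['img']): print(n,ce,st,np.round(onz(c,*ce,.103),4))
E
```

```text
scene [390.7 153.8] [383 148  16  12 113] [0.5613 0.2573 0.103 ]
scene [322.  185.6] [317 179  11  14 102] [0.5216 0.0729 0.103 ]
scene [418.2 184. ] [410 178  17  13 164] [0.6641 0.2359 0.103 ]
scene [350.4 218.3] [342 211  18  16 209] [0.627  0.0578 0.103 ]
scene [319.5 239. ] [311 232  18  15 226] [ 0.6203 -0.0254  0.103 ]
scene [250.2 262.2] [242 255  21  18 214] [ 0.5668 -0.1636  0.103 ]
side [332.5 150. ] [326 146  14   9  95] [0.663  0.2352 0.103 ]
side [311.4 166.6] [292 148  42  35 482] [0.5802 0.1849 0.103 ]
side [339.8 193.5] [333 188  15  12 144] [0.6265 0.0579 0.103 ]
side [303.3 196.1] [296 190  16  13 150] [0.5246 0.0788 0.103 ]
side [355.8 209.4] [349 204  15  12 140] [ 0.6498 -0.011   0.103 ]
side [352.  256.1] [346 248  14  16 157] [ 0.5871 -0.1548  0.103 ]
```

```bash
python3 - <<'E'
from m import *
c=imaging.read_camera('side'); a=np.array([.594,.1575])
for uv,z in [((291.5,167.5),.112),((301,161.8),.145),((318.5,169.5),.117)]:
    p=onz(c,*uv,z); d=p[:2]-a; print(p,np.hypot(*d),np.degrees(np.arctan2(d[1],d[0])))
for j in np.radians([-20,-10,0,10,20]):
    th=np.radians(-11.6)+np.pi+j; d=np.array([np.cos(th),np.sin(th)])
    print(np.degrees(j),[np.round(proj(c,np.r_[a+d*r,z]),1) for r,z in [(.085,.112),(.066,.145),(.04,.145)]])
E
```

```text
[0.5204254  0.18981865 0.112     ] 0.08035992506805326 156.285859551168
[0.54538262 0.17201703 0.145     ] 0.05073848349070937 163.37450741774086
[0.59273799 0.15387388 0.117     ] 0.00383945075050413 -109.1895543519762
-20.0 [array([290.8, 164.6]), array([296.6, 157.7]), array([305.2, 159.3])]
-10.0 [array([289.8, 168.1]), array([295.8, 160.4]), array([304.8, 160.9])]
0.0 [array([289.7, 171.7]), array([295.8, 163.2]), array([304.8, 162.6])]
10.0 [array([290.4, 175.3]), array([296.4, 166. ]), array([305.2, 164.3])]
20.0 [array([292. , 178.8]), array([297.7, 168.7]), array([306. , 165.9])]
```

Request:
{"fn": "apply_moves", "kwargs": {"hand": 0, "steps": [{"tx": -20, "ty": -20, "wz": 0.05}, {"tx": -45, "ty": -45, "wz": 0.1}, {"tx": -70, "ty": -70, "wz": 0.15}, {"tx": -95, "ty": -95, "wz": 0.2}, {"tx": -120, "ty": -120, "wz": 0.27}, {"tx": -144, "ty": -143, "wz": 0.35}, {"tx": -144, "ty": -143, "wz": 0.35}, {"tx": -144, "ty": -143, "wz": 0.35}, {"tx": -144, "ty": -143, "wz": 0.35}, {"tx": -144, "ty": -143, "wz": 0.35}]}}

```text
$.steps[0]: bad value
```

```bash
python3 - <<'E'
from m import *
c=imaging.read_camera('side');save('s1.png',cv2.resize(c['img'][100:250,220:420],None,fx=4,fy=4,interpolation=2))
c=imaging.read_camera('wrist');save('w1.png',c['img'])
E
```

```text
(no output)
```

View pics/s1.png

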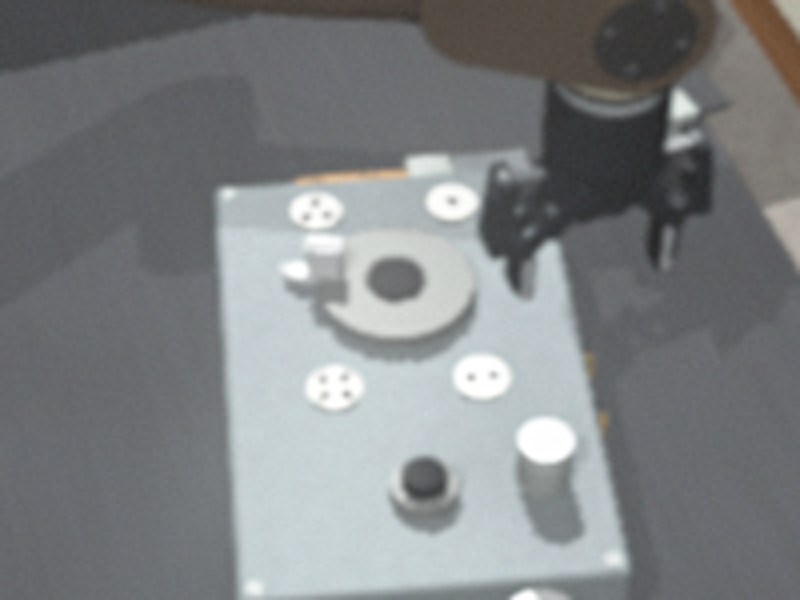

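View pics/w1.png

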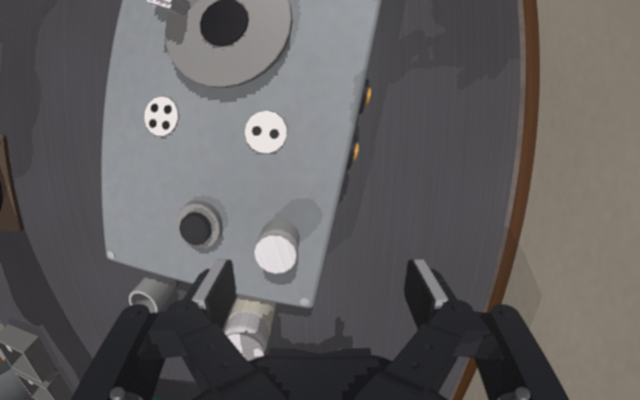

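The call was refused and nothing moved. Rows seem to need all six keys, so I'll fill them in.

Request:
{"fn": "apply_moves", "kwargs": {"hand": 0, "steps": [{"tx": -20, "ty": -20, "tz": 0, "wx": 0, "wy": 0, "wz": 0.05}, {"tx": -45, "ty": -45, "tz": 0, "wx": 0, "wy": 0, "wz": 0.1}, {"tx": -70, "ty": -70, "tz": 0, "wx": 0, "wy": 0, "wz": 0.15}, {"tx": -95, "ty": -95, "tz": 0, "wx": 0, "wy": 0, "wz": 0.2}, {"tx": -120, "ty": -120, "tz": 0, "wx": 0, "wy": 0, "wz": 0.27}, {"tx": -144, "ty": -143, "tz": 0, "wx": 0, "wy": 0, "wz": 0.35}, {"tx": -144, "ty": -143, "tz": 0, "wx": 0, "wy": 0, "wz": 0.35}, {"tx": -144, "ty": -143, "tz": 0, "wx": 0, "wy": 0, "wz": 0.35}, {"tx": -144, "ty": -143, "tz": 0, "wx": 0, "wy": 0, "wz": 0.35}, {"tx": -144, "ty": -143, "tz": 0, "wx": 0, "wy": 0, "wz": 0.35}]}}

```text
time: 2.6
eef_pos: [0.5317, 0.1423, 0.4048]
tcp_rot: [0.985, -0.175, 0.0, 0.0]
contact_force: [-0.3, -0.2, -1.0]
opening: -0.0
```

```bash
python3 - <<'E'
from m import *
c=imaging.read_camera('side');save('s2.png',cv2.resize(c['img'][100:250,220:420],None,fx=4,fy=4,interpolation=2))
c=imaging.read_camera('wrist');save('w2.png',c['img'])
s=readout.get_state();print(s['time'],s['eef_pos'],s['tcp_rot'],s['qpos'],s['opening'],s['contact_force'])
E
```

```text
2.7 [0.53164374 0.14231059 0.40460863] [ 9.84631244e-01 -1.74646240e-01 -5.82621850e-05  4.20790215e-05] [ 7.71788548e-02  1.18640187e-02  1.88474278e+00 -5.52529492e-05
  1.24511972e+00  4.28289486e-01] 0.0017419856481101109 [-0.25825681 -0.0197229   0.05901014]
```

View pics/s2.png

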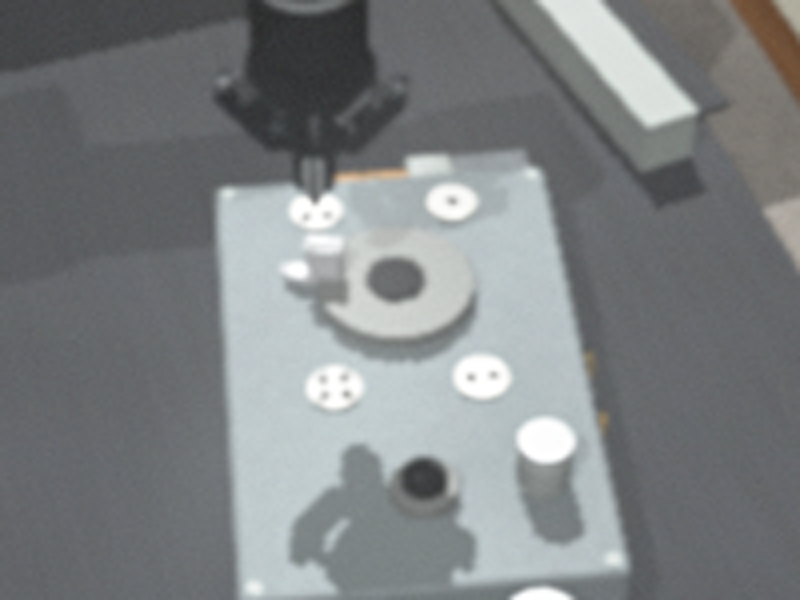

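View pics/w2.png

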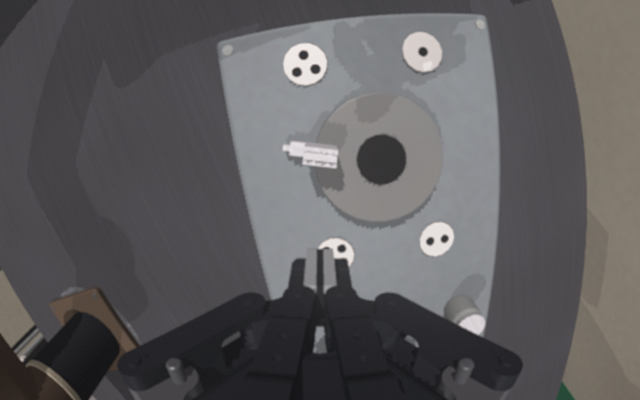

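```bash
cat >> m.py <<'E'
from scipy.spatial.transform import Rotation as Ro
def wz(c,s,u,v,z):
    f=200/np.tan(np.radians(c['vfov']/2)); d=np.array([u-c['cx'],v-c['cy']]); r=np.hypot(*d); th=r/f
    d=np.r_[d/r*np.sin(th),np.cos(th)]
    T=np.array(c['tool_from_camera']); R=Ro.from_quat(s['tcp_rot']).as_matrix()
    o=R@T[:3,3]+s['eef_pos']; d=R@T[:3,:3]@d
    return o+d*(z-o[2])/d[2]
E
python3 - <<'E'
from m import *
s=readout.get_state();c=imaging.read_camera('wrist');print(c['img'].shape)
P={}
for n,u,v,z in [('m3',305,64.5,.103),('m1',422,52,.103),('m2',436.5,239,.103),('hub',381,159,.117),('nose',284,148.5,.111),('tabtop_in',337,151,.145),('tabtop_out',305,148,.145)]:
    P[n]=wz(c,s,u,v,z)[:2];
a=(P['m3']+P['m2'])/2
for n in P: d=P[n]-a;print(n,P[n],np.hypot(*d),np.degrees(np.arctan2(d[1],d[0])))
i=c['img'][100:220,260:450];save('w2z.png',cv2.resize(i,None,fx=4,fy=4,interpolation=2))
E
```

```text
(400, 640, 3)
m3 [0.56028099 0.25519319] 0.10423467813950305 108.63908705839104
m1 [0.6626192 0.2348161] 0.10444815980565791 48.63553521792104
m2 [0.62690901 0.05765793] 0.1042346781395031 -71.3609129416089
hub [0.59322795 0.15729914] 0.0009475583403907969 112.79059926495825
nose [0.51832453 0.19309334] 0.08372675776282436 154.02711302782586
tabtop_in [0.55996012 0.18055091] 0.04139248622589744 144.34919353119938
tabtop_out [0.53839916 0.19085768] 0.0650549943111822 148.04336921989392
```

View pics/w2z.png

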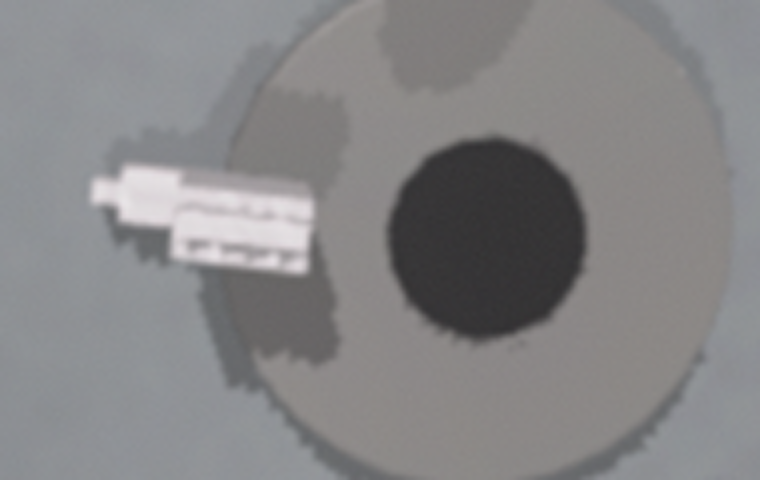

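The wrist view gives the axis at about (0.594,0.157), the pointer at about 154.5° and mark3 at about 108.5°. The shut fingers are on the counter-clockwise side with clearance, so I'll descend.

Request:
{"fn": "apply_moves", "kwargs": {"hand": 0, "steps": [{"tx": 0, "ty": 0, "tz": 20, "wx": 0, "wy": 0, "wz": 0.02}, {"tx": 0, "ty": 0, "tz": 45, "wx": 0, "wy": 0, "wz": 0.05}, {"tx": 0, "ty": 0, "tz": 70, "wx": 0, "wy": 0, "wz": 0.08}, {"tx": 0, "ty": 0, "tz": 90, "wx": 0, "wy": 0, "wz": 0.1}, {"tx": 0, "ty": 0, "tz": 100, "wx": 0, "wy": 0, "wz": 0.1}, {"tx": 0, "ty": 0, "tz": 106, "wx": 0, "wy": 0, "wz": 0.1}, {"tx": 0, "ty": 0, "tz": 110, "wx": 0, "wy": 0, "wz": 0.1}, {"tx": 0, "ty": 0, "tz": 110, "wx": 0, "wy": 0, "wz": 0.1}, {"tx": 0, "ty": 0, "tz": 110, "wx": 0, "wy": 0, "wz": 0.1}]}}

```text
time: 3.65
eef_pos: [0.5314, 0.143, 0.2957]
tcp_rot: [0.975, -0.223, 0.001, -0.0]
contact_force: [0.5, 0.1, 0.1]
opening: 0.001
```

```bash
python3 - <<'E'
from m import *
s=readout.get_state();print(s['time'],s['eef_pos'],s['tcp_rot'],s['contact_force'])
c=imaging.read_camera('side');a=c['img'][100:250,220:420]
save('s3.png',cv2.resize(a,None,fx=4,fy=4,interpolation=2))
c=imaging.read_camera('wrist');save('w3.png',c['img'])
# plan: pusher centre for tab angle th, tool coords of commanded frame
A=np.array([.5937,.157]);R=Ro.from_quat(s['tcp_rot']).as_matrix()
for th in [154.5,148,140,132,124,116,110,108.5]:
    r=np.radians(th);d=np.array([np.cos(r),np.sin(r)]);t=np.array([-d[1],d[0]])
    p=A+.054*d+.018*t; tl=R.T@np.r_[p-s['eef_pos'][:2],0]*1000
    x=R[:,0];cur=np.degrees(np.arctan2(x[1],x[0]));print(th,p,np.round(tl,1),'wz',np.round(np.radians(cur-(th-180)),3))
E
```

```text
3.65 [0.53137213 0.14303872 0.29567403] [ 9.74801854e-01 -2.23070915e-01  8.01239653e-04 -2.63696674e-04] [0.51226196 0.12863731 0.14846324]
154.5 [0.53721119 0.16400106] [ -3.9 -21.4   0. ] wz -0.005
148 [0.53836686 0.17035077] [ -5.6 -27.6   0. ] wz 0.109
140 [0.54076342 0.17792173] [ -6.7 -35.5   0. ] wz 0.248
132 [0.54419034 0.18508547] [ -6.7 -43.4   0. ] wz 0.388
124 [0.54858091 0.19170256] [ -5.7 -51.3   0. ] wz 0.527
116 [0.55384967 0.1976442 ] [ -3.5 -58.9   0. ] wz 0.667
110 [0.55831645 0.20158704] [ -1.2 -64.4   0.1] wz 0.772
108.5 [0.55949572 0.20249799] [ -0.5 -65.8   0.1] wz 0.798
```

View pics/s3.png

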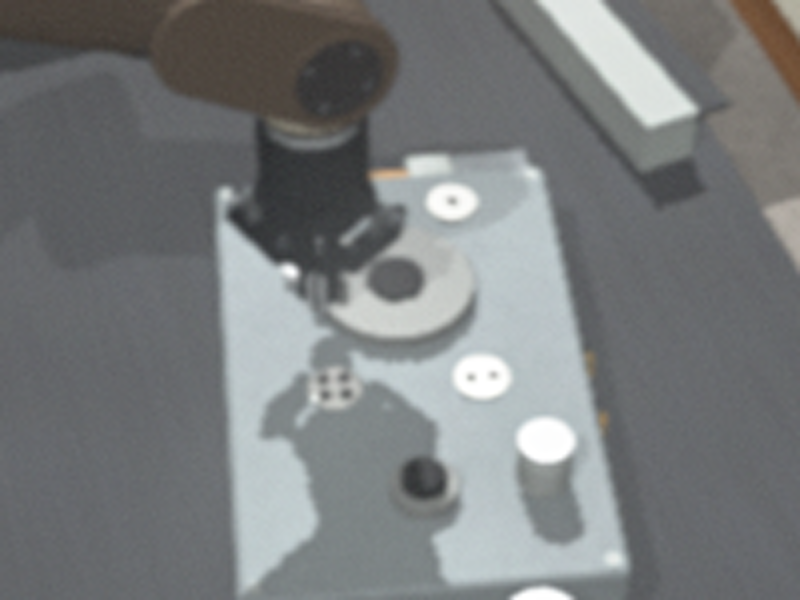

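View pics/w3.png

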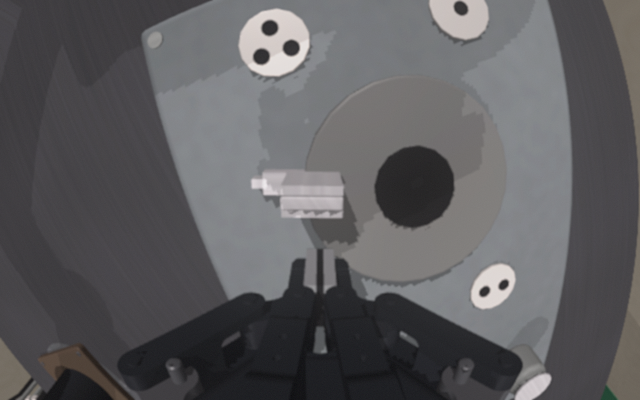

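The wrist view shows the tab squarely ahead of the fingertips, with mark3 at upper left (275,43). I'll push along the arc, stopping short first.

Request:
{"fn": "apply_moves", "kwargs": {"hand": 0, "steps": [{"tx": -2, "ty": -10, "tz": 0, "wx": 0, "wy": 0, "wz": 0}, {"tx": -4, "ty": -18, "tz": 0, "wx": 0, "wy": 0, "wz": 0}, {"tx": -5, "ty": -24, "tz": 0, "wx": 0, "wy": 0, "wz": 0.04}, {"tx": -6, "ty": -29, "tz": 0, "wx": 0, "wy": 0, "wz": 0.13}, {"tx": -7, "ty": -34, "tz": 0, "wx": 0, "wy": 0, "wz": 0.22}, {"tx": -7, "ty": -39, "tz": 0, "wx": 0, "wy": 0, "wz": 0.31}, {"tx": -7, "ty": -43.5, "tz": 0, "wx": 0, "wy": 0, "wz": 0.39}, {"tx": -6, "ty": -48, "tz": 0, "wx": 0, "wy": 0, "wz": 0.47}, {"tx": -5.5, "ty": -52, "tz": 0, "wx": 0, "wy": 0, "wz": 0.54}, {"tx": -5, "ty": -54, "tz": 0, "wx": 0, "wy": 0, "wz": 0.57}, {"tx": -5, "ty": -54, "tz": 0, "wx": 0, "wy": 0, "wz": 0.57}, {"tx": -5, "ty": -54, "tz": 0, "wx": 0, "wy": 0, "wz": 0.57}]}}

```text
time: 4.95
eef_pos: [0.5499, 0.1944, 0.2947]
tcp_rot: [0.873, -0.488, -0.0, -0.0]
contact_force: [-0.4, 0.7, -0.5]
opening: 0.003
```

```bash
cat > plan.py <<'E'
from m import *
import sys
s=readout.get_state();print(s['time'],s['eef_pos'],s['tcp_rot'],s['contact_force'],s['qpos'][5])
c=imaging.read_camera('wrist');save(sys.argv[1],c['img'])
A=np.array([.5937,.157]);R=Ro.from_quat(s['tcp_rot']).as_matrix()
for th in [122,118,114,112,110,108.5,107]:
    r=np.radians(th);d=np.array([np.cos(r),np.sin(r)]);t=np.array([-d[1],d[0]])
    p=A+.054*d+.018*t; tl=R.T@np.r_[p-s['eef_pos'][:2],0]*1000
    x=R[:,0];cur=np.degrees(np.arctan2(x[1],x[0]));print(th,np.round(tl,1),'wz',np.round(np.radians(cur-(th-180)),3))
E
python3 plan.py w4.png
```

```text
4.95 [0.54992601 0.19435288 0.29473034] [ 8.73025079e-01 -4.87675290e-01 -9.91408430e-05 -1.12949780e-04] [-0.41664303  0.72299232 -0.50726041] 1.184484348208453
122 [ 0.9  0.7 -0. ] wz -0.007
118 [-0.3 -3.1  0. ] wz 0.063
114 [-1.2 -7.   0. ] wz 0.133
112 [-1.5 -9.   0. ] wz 0.168
110 [ -1.8 -10.9   0. ] wz 0.203
108.5 [ -1.9 -12.4   0. ] wz 0.229
107 [ -2.  -13.9   0. ] wz 0.255
```

View pics/w4.png

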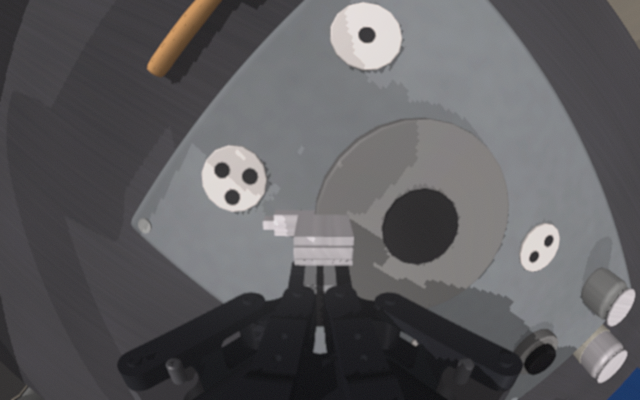

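The tab has moved with the fingers. The nose tip is at (264,225), the hub at (420,226) and mark3 at (235,179). I'll measure the angles.

```bash
cat > ang.py <<'E'
from m import *
def ang(s,c,m3,nose,hub):
    A=np.array([.5937,.157]); h=wz(c,s,*hub,.117)[:2];m=wz(c,s,*m3,.103)[:2];n=wz(c,s,*nose,.112)[:2]
    f=lambda p,a:np.degrees(np.arctan2(*(p-a)[::-1]))
    print('hub',h,'m3',m,f(m,A),f(m,h),'nose',n,np.hypot(*(n-A)),f(n,A),f(n,h))
E
python3 - <<'E'
from ang import *
s=readout.get_state();c=imaging.read_camera('wrist')
ang(s,c,(235,179),(265,225),(420,226))
save('w4z.png',cv2.resize(c['img'][130:300,190:390],None,fx=4,fy=4,interpolation=2)[:600])
E
```

```text
hub [0.59444398 0.15819509] m3 [0.56108344 0.25468546] 108.46383867391114 109.07229389764785 nose [0.55023858 0.22789343] 0.08315511540414625 121.51049812722363 122.38446268276591
```

View pics/w4z.png

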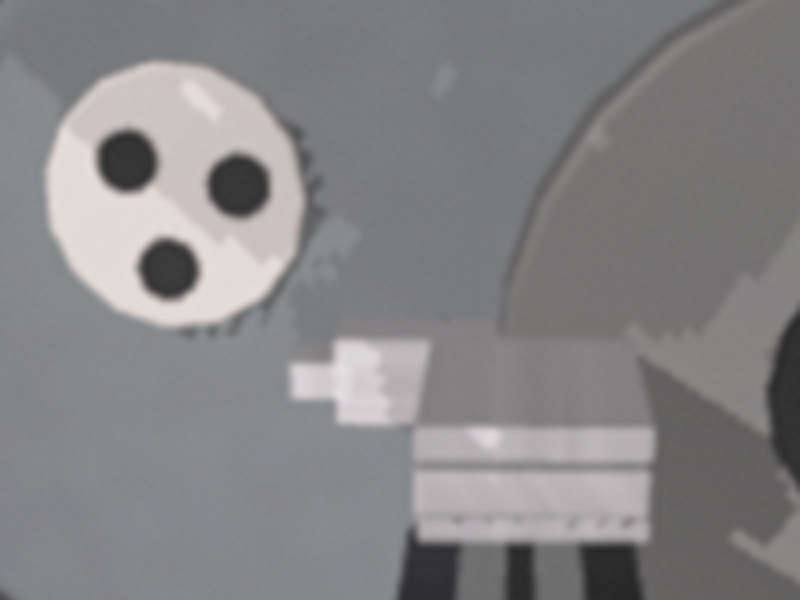

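Request:
{"fn": "apply_moves", "kwargs": {"hand": 0, "steps": [{"tx": -0.5, "ty": -3.1, "tz": 0, "wx": 0, "wy": 0, "wz": 0.06}, {"tx": -1, "ty": -6, "tz": 0, "wx": 0, "wy": 0, "wz": 0.11}, {"tx": -1.4, "ty": -8.5, "tz": 0, "wx": 0, "wy": 0, "wz": 0.16}, {"tx": -1.7, "ty": -10.5, "tz": 0, "wx": 0, "wy": 0, "wz": 0.2}, {"tx": -1.9, "ty": -12, "tz": 0, "wx": 0, "wy": 0, "wz": 0.22}, {"tx": -1.9, "ty": -12.4, "tz": 0, "wx": 0, "wy": 0, "wz": 0.23}, {"tx": -1.9, "ty": -12.4, "tz": 0, "wx": 0, "wy": 0, "wz": 0.23}, {"tx": -1.9, "ty": -12.4, "tz": 0, "wx": 0, "wy": 0, "wz": 0.23}]}}

```text
time: 5.85
eef_pos: [0.5593, 0.202, 0.2944]
tcp_rot: [0.811, -0.585, -0.0, 0.0]
contact_force: [-2.8, 1.1, 1.4]
opening: -0.002
```

```bash
python3 plan.py w5.png; python3 -c "
import cv2;i=cv2.imread('pics/w5.png');cv2.imwrite('pics/w5z.png',cv2.resize(i[160:300,190:390],None,fx=4,fy=4,interpolation=2))"
```

```text
5.85 [0.559273   0.20202671 0.29442449] [ 8.11084107e-01 -5.84929305e-01 -4.72976394e-04  2.34949679e-04] [-2.82340564  1.0677329   1.44223207] 1.4254781071591356
122 [ 5.3 11.7  0. ] wz -0.237
118 [3.3 8.3 0. ] wz -0.167
114 [1.6 4.7 0. ] wz -0.098
112 [0.8 2.9 0. ] wz -0.063
110 [0.1 1.  0. ] wz -0.028
108.5 [-0.4 -0.4 -0. ] wz -0.002
107 [-0.8 -1.8 -0. ] wz 0.025
```

View pics/w5.png

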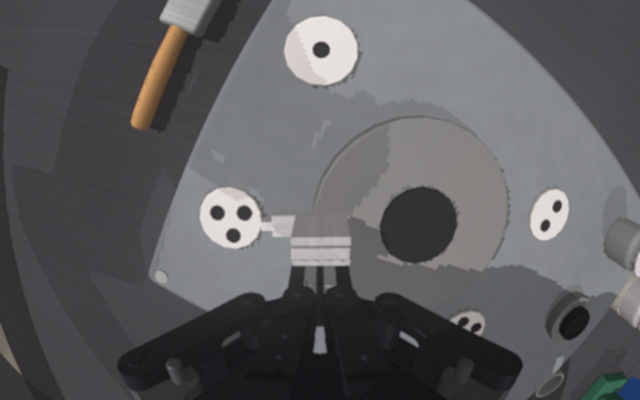

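View pics/w5z.png

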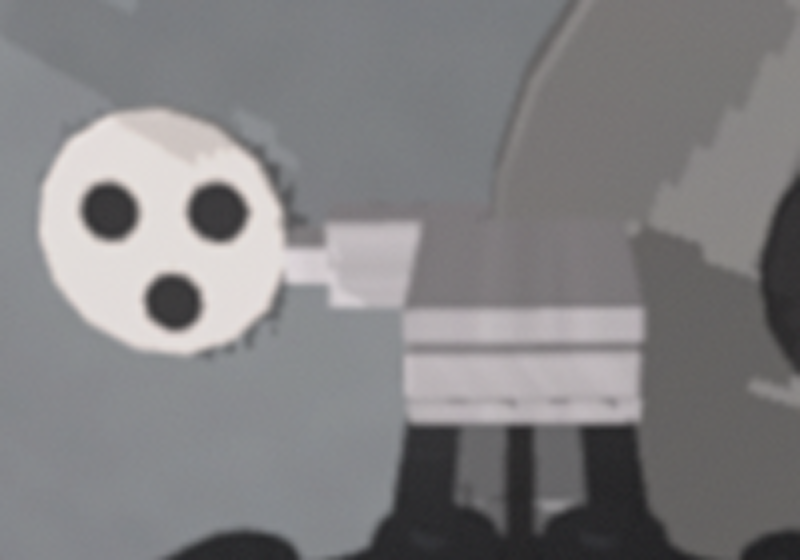

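```bash
python3 - <<'E'
from ang import *
s=readout.get_state();c=imaging.read_camera('wrist')
ang(s,c,(230.5,218),(262,226),(419,225))
E
```

```text
hub [0.59481966 0.15755479] m3 [0.56095664 0.25535604] 108.41293279011708 109.09806204666877 nose [0.5662942  0.23599714] 0.08361594713628234 109.13275671279692 109.98372975543792
```

The pointer is within about 0.8° (1.5 mm) of mark3's centre. I'll back off and lift.

Request:
{"fn": "apply_moves", "kwargs": {"hand": 0, "steps": [{"tx": 0, "ty": 4, "tz": 0, "wx": 0, "wy": 0, "wz": 0}, {"tx": 0, "ty": 12, "tz": 0, "wx": 0, "wy": 0, "wz": 0}, {"tx": 0, "ty": 22, "tz": -2, "wx": 0, "wy": 0, "wz": 0}, {"tx": 0, "ty": 26, "tz": -15, "wx": 0, "wy": 0, "wz": 0}, {"tx": 0, "ty": 28, "tz": -40, "wx": 0, "wy": 0, "wz": 0}, {"tx": 0, "ty": 28, "tz": -65, "wx": 0, "wy": 0, "wz": 0}, {"tx": 0, "ty": 28, "tz": -80, "wx": 0, "wy": 0, "wz": 0}, {"tx": 0, "ty": 28, "tz": -80, "wx": 0, "wy": 0, "wz": 0}, {"tx": 0, "ty": 28, "tz": -80, "wx": 0, "wy": 0, "wz": 0}]}}

```text
time: 6.85
eef_pos: [0.5327, 0.193, 0.3747]
tcp_rot: [0.811, -0.585, 0.0, -0.0]
contact_force: [-0.2, -1.5, -0.7]
opening: 0.001
```

```bash
python3 - <<'E'
from ang import *
s=readout.get_state();print(s['time'],s['eef_pos'],s['contact_force'])
c=imaging.read_camera('wrist');save('w6.png',c['img'])
R=Ro.from_quat(s['tcp_rot']).as_matrix()
for n in ['side','scene']:
    k=imaging.read_camera(n)
    for l in ['start_top']:
        for r in spotter.trace(n,l)[:2]: print(n,r['confidence'],r['uv'],[onz(k,*r['uv'],z)[:2].round(4) for z in(.115,.12,.125)])
save('sc6.png',cv2.resize(k['img'][120:280,220:420],None,fx=3.7,fy=3.7,interpolation=2))
print(R.T@np.r_[np.array([.5557,-.029])-s['eef_pos'][:2],0]*1000)
E
```

```text
6.85 [0.53274587 0.19301092 0.37473362] [-0.15005106 -1.4705926  -0.7028713 ]
side 0.44 [325.9, 219.0] [array([ 0.5573, -0.0284]), array([ 0.556 , -0.0322]), array([ 0.5547, -0.036 ])]
scene 0.57 [297.0, 216.6] [array([ 0.5534, -0.0282]), array([ 0.5561, -0.0302]), array([ 0.5587, -0.0323])]
scene 0.55 [342.3, 211.1] [array([0.6075, 0.0519]), array([0.6099, 0.0493]), array([0.6122, 0.0468])]
[2.17926386e+02 4.82061350e+01 6.33037556e-03]
```

View pics/w6.png

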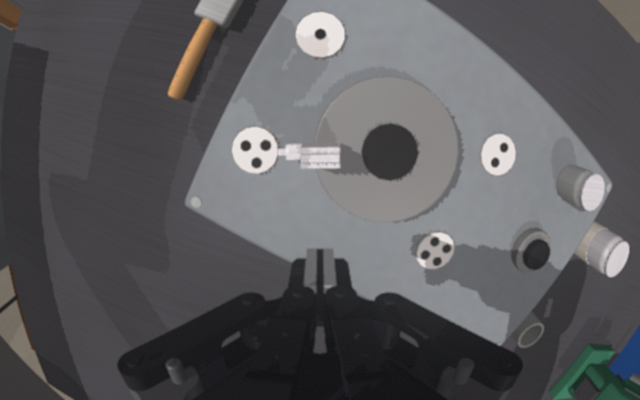

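View pics/sc6.png

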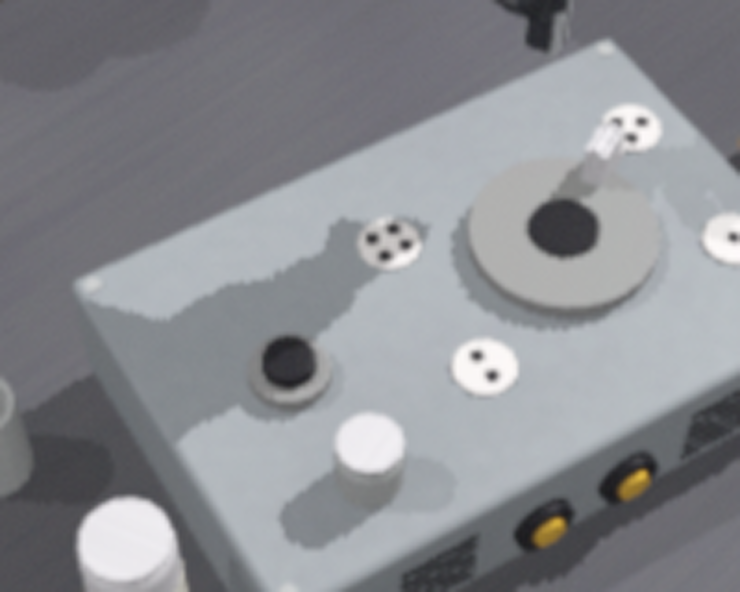

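After release the pointer still lines up: nose (279,151), mark3 centre (255,151), hub (389,152). Now I'll go above the button.

Request:
{"fn": "apply_moves", "kwargs": {"hand": 0, "steps": [{"tx": 20, "ty": 5, "tz": 0, "wx": 0, "wy": 0, "wz": 0}, {"tx": 50, "ty": 11, "tz": 0, "wx": 0, "wy": 0, "wz": 0}, {"tx": 85, "ty": 19, "tz": 0, "wx": 0, "wy": 0, "wz": 0}, {"tx": 120, "ty": 27, "tz": 0, "wx": 0, "wy": 0, "wz": 0}, {"tx": 155, "ty": 34, "tz": 0, "wx": 0, "wy": 0, "wz": 0}, {"tx": 185, "ty": 41, "tz": 0, "wx": 0, "wy": 0, "wz": 0}, {"tx": 205, "ty": 45, "tz": 0, "wx": 0, "wy": 0, "wz": 0}, {"tx": 218, "ty": 48, "tz": 0, "wx": 0, "wy": 0, "wz": 0}, {"tx": 218, "ty": 48, "tz": 0, "wx": 0, "wy": 0, "wz": 0}, {"tx": 218, "ty": 48, "tz": 0, "wx": 0, "wy": 0, "wz": 0}, {"tx": 218, "ty": 48, "tz": 0, "wx": 0, "wy": 0, "wz": 0}]}}

```text
time: 8.2
eef_pos: [0.5561, -0.0279, 0.3745]
tcp_rot: [0.811, -0.585, -0.0, -0.0]
contact_force: [-0.7, -0.4, -0.2]
opening: 0.003
```

Request:
{"fn": "apply_moves", "kwargs": {"hand": 0, "steps": [{"tx": 0, "ty": 0, "tz": 15, "wx": 0, "wy": 0, "wz": 0}, {"tx": 0, "ty": 0, "tz": 35, "wx": 0, "wy": 0, "wz": 0}, {"tx": 0, "ty": 0, "tz": 52, "wx": 0, "wy": 0, "wz": 0}, {"tx": 0, "ty": 0, "tz": 60, "wx": 0, "wy": 0, "wz": 0}, {"tx": 0, "ty": 0, "tz": 62, "wx": 0, "wy": 0, "wz": 0}, {"tx": 0, "ty": 0, "tz": 62, "wx": 0, "wy": 0, "wz": 0}, {"tx": 0, "ty": 0, "tz": 62, "wx": 0, "wy": 0, "wz": 0}]}}

```text
time: 8.9
eef_pos: [0.5565, -0.0288, 0.3136]
tcp_rot: [0.811, -0.585, 0.001, -0.0]
contact_force: [-0.0, 0.1, 0.8]
opening: -0.003
```

```bash
python3 - <<'E'
from ang import *
s=readout.get_state();print(s['time'],s['eef_pos'],s['contact_force'])
c=imaging.read_camera('wrist');save('w7.png',c['img'])
c=imaging.read_camera('side');save('s7.png',cv2.resize(c['img'][130:280,240:440],None,fx=4,fy=4,interpolation=2))
E
```

```text
8.9 [ 0.55651301 -0.02884708  0.31361326] [-0.00760281  0.14639412  0.83104444]
```

View pics/w7.png

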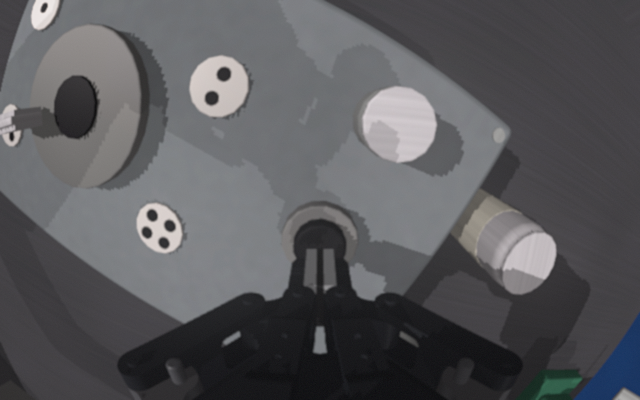

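View pics/s7.png

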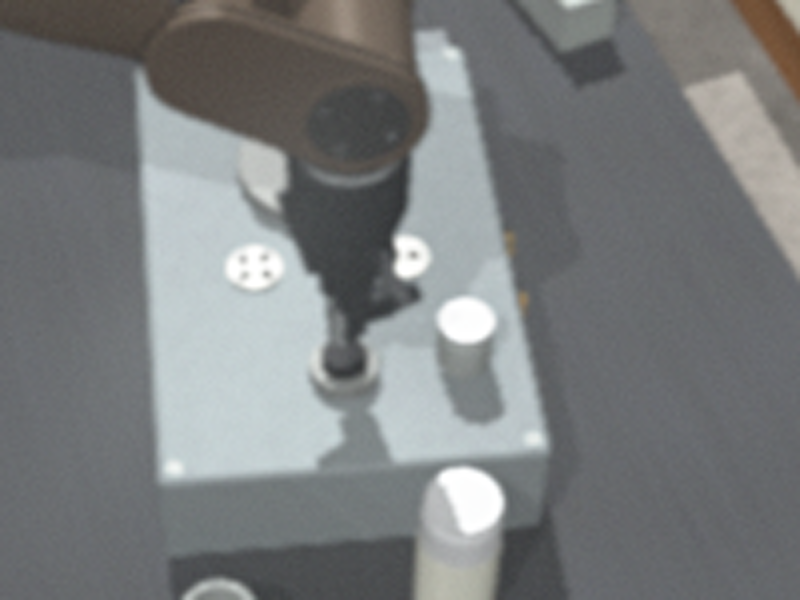

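The fingertips are centred above the button, which is at about (345,362) in the side crop. I'll descend in small steps and watch the force.

Request:
{"fn": "apply_moves", "kwargs": {"hand": 0, "steps": [{"tx": 0, "ty": 1, "tz": 8, "wx": 0, "wy": 0, "wz": 0}, {"tx": 0, "ty": 1, "tz": 13, "wx": 0, "wy": 0, "wz": 0}, {"tx": 0, "ty": 1, "tz": 16, "wx": 0, "wy": 0, "wz": 0}, {"tx": 0, "ty": 1, "tz": 16, "wx": 0, "wy": 0, "wz": 0}, {"tx": 0, "ty": 1, "tz": 16, "wx": 0, "wy": 0, "wz": 0}]}}

```text
time: 9.5
eef_pos: [0.5552, -0.0292, 0.2966]
tcp_rot: [0.811, -0.585, -0.0, 0.0]
contact_force: [0.0, -0.7, -0.3]
opening: -0.001
```

Request:
{"fn": "apply_moves", "kwargs": {"hand": 0, "steps": [{"tx": 0, "ty": 0, "tz": 2, "wx": 0, "wy": 0, "wz": 0}, {"tx": 0, "ty": 0, "tz": 4, "wx": 0, "wy": 0, "wz": 0}, {"tx": 0, "ty": 0, "tz": 4, "wx": 0, "wy": 0, "wz": 0}]}}

```text
time: 9.8
eef_pos: [0.5554, -0.0293, 0.2931]
tcp_rot: [0.811, -0.585, 0.0, -0.0]
contact_force: [-0.1, 0.1, 2.4]
opening: 0.003
```

Request:
{"fn": "apply_moves", "kwargs": {"hand": 0, "steps": [{"tx": 0, "ty": 0, "tz": 1, "wx": 0, "wy": 0, "wz": 0}, {"tx": 0, "ty": 0, "tz": 2, "wx": 0, "wy": 0, "wz": 0}, {"tx": 0, "ty": 0, "tz": 2, "wx": 0, "wy": 0, "wz": 0}]}}

```text
time: 10.1
eef_pos: [0.5554, -0.0293, 0.2911]
tcp_rot: [0.811, -0.585, 0.0, -0.0]
contact_force: [0.0, -0.2, 3.5]
opening: 0.001
```

Request:
{"fn": "apply_moves", "kwargs": {"hand": 0, "steps": [{"tx": 0, "ty": 0, "tz": 1, "wx": 0, "wy": 0, "wz": 0}, {"tx": 0, "ty": 0, "tz": 2, "wx": 0, "wy": 0, "wz": 0}, {"tx": 0, "ty": 0, "tz": 2, "wx": 0, "wy": 0, "wz": 0}]}}

```text
time: 10.4
eef_pos: [0.5555, -0.0293, 0.2894]
tcp_rot: [0.811, -0.585, 0.0, -0.0]
contact_force: [-1.6, 0.4, 6.6]
opening: 0.004
```

Request:
{"fn": "apply_moves", "kwargs": {"hand": 0, "steps": [{"tx": 0, "ty": 0, "tz": 1, "wx": 0, "wy": 0, "wz": 0}, {"tx": 0, "ty": 0, "tz": 2, "wx": 0, "wy": 0, "wz": 0}, {"tx": 0, "ty": 0, "tz": 2, "wx": 0, "wy": 0, "wz": 0}]}}

```text
time: 10.7
eef_pos: [0.5557, -0.0293, 0.2893]
tcp_rot: [0.811, -0.585, 0.0, 0.0]
contact_force: [-5.4, 1.0, 14.0]
opening: 0.001
```

```bash
python3 - <<'E'
from ang import *
s=readout.get_state();print(s['time'],s['eef_pos'],s['contact_force'])
c=imaging.read_camera('wrist');i=c['img'][180:300,240:400]
d=imaging.read_camera('side')['img'][190:240,290:360]
save('w8.png',np.vstack([cv2.resize(i,(480,360),interpolation=2),cv2.resize(d,(480,240),interpolation=2)]))
E
```

```text
10.7 [ 0.55567848 -0.02929945  0.2892805 ] [-5.42674626  1.01185008 13.97462928]
```

View pics/w8.png

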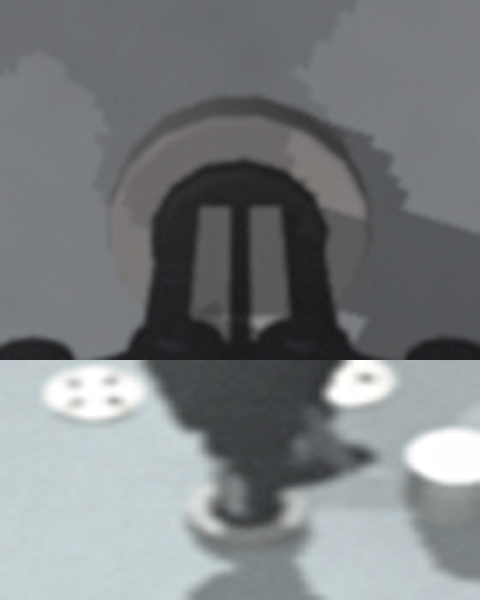

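The fingertips sit inside the button's outline and the force rose steeply at a hard stop (14 N, no more travel), so the button is fully down. I'll lift clear.

Request:
{"fn": "apply_moves", "kwargs": {"hand": 0, "steps": [{"tx": 0, "ty": 0, "tz": -5, "wx": 0, "wy": 0, "wz": 0}, {"tx": 0, "ty": 0, "tz": -15, "wx": 0, "wy": 0, "wz": 0}, {"tx": 0, "ty": 0, "tz": -35, "wx": 0, "wy": 0, "wz": 0}, {"tx": 0, "ty": 0, "tz": -60, "wx": 0, "wy": 0, "wz": 0}, {"tx": 0, "ty": 0, "tz": -85, "wx": 0, "wy": 0, "wz": 0}, {"tx": 0, "ty": 0, "tz": -100, "wx": 0, "wy": 0, "wz": 0}, {"tx": 0, "ty": 0, "tz": -100, "wx": 0, "wy": 0, "wz": 0}, {"tx": 0, "ty": 0, "tz": -100, "wx": 0, "wy": 0, "wz": 0}, {"tx": 0, "ty": 0, "tz": -100, "wx": 0, "wy": 0, "wz": 0}]}}

```text
time: 11.7
eef_pos: [0.5547, -0.0291, 0.3847]
tcp_rot: [0.811, -0.585, -0.002, 0.001]
contact_force: [0.5, -0.0, -0.5]
opening: 0.0
```

```bash
python3 - <<'E'
from ang import *
s=readout.get_state();print(s['time'],s['eef_pos'],s['contact_force'])
c=imaging.read_camera('wrist');save('w9.png',c['img'])
c=imaging.read_camera('scene');save('sc9.png',cv2.resize(c['img'][120:310,190:490],None,fx=2.6,fy=2.6,interpolation=2))
for l,z in [('tin',.12),('offcut',.035),('brush',.01),('spray',.065)]:
    for r in spotter.trace('scene',l)[:1]: print(l,np.round(r['uv'],1),np.round(onz(c,*r['uv'],z),3))
E
```

```text
11.7 [ 0.55474137 -0.02912256  0.38466662] [ 0.45634111 -0.00068079 -0.46510671]
tin [319.6 248.2] [ 0.644 -0.047  0.12 ]
offcut [213.6 239.6] [ 0.432 -0.173  0.035]
brush [454.6 187.4] [0.697 0.363 0.01 ]
spray [255.5 281.7] [ 0.59  -0.174  0.065]
```

View pics/w9.png

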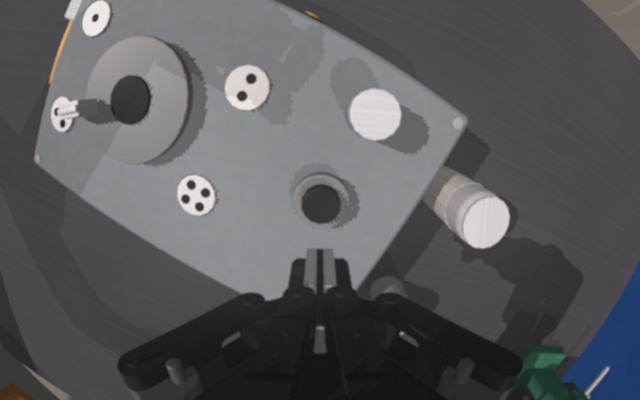

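View pics/sc9.png

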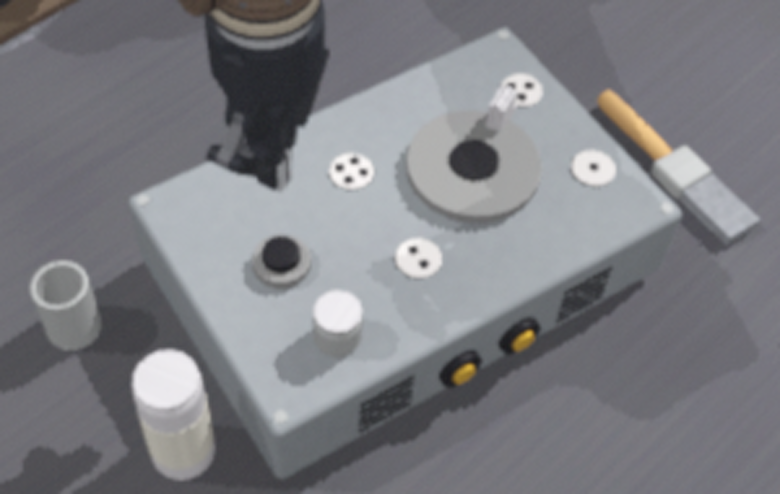

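The scene crop shows the pointer on mark3 at (521,89) and the button out again at (282,253). None of the four loose things looks moved, and the arm is clear, so I'll hand in.

```bash
python3 -c "
from plant import ctrl;print(ctrl.sign_off())"
```

```text
the job is handed in; nothing more can be done
None
```

I turned the dial to the three-pip marker, pressed the button and let it go, then handed the job in at about 11.8 s. The hand-in gives no verdict.

- **Dial:** I pushed the tab clockwise by about 45° with the shut fingertips, from one side only. The pointer measured within about 0.8° (1.5 mm) of the three-pip disc's centre. It still lined up in the pictures after I backed off and after the press.
- **Button:** I pressed it to a hard stop, where the force rose from about 3.5 N to 14 N. The travel was about 6 mm, judged from the force and height readings rather than measured directly. The last pictures show it out again.
- **Loose things:** the tin, offcut and spray can measured within about 8 mm of their first positions. The brush read about 13 mm off, which I put down to detection scatter because the arm never went near it. All four looked untouched in the last scene picture.
- **Failures and disagreements:** my first move call was refused for missing fields, and nothing moved. My first side-camera estimates of the pointer's starting angle (156–163°) disagreed with the wrist camera (154°). I used the wrist camera, and the later pictures bore it out.

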